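Load a caul plate into an arbor press and nip the plaque flat

TASK

Without grasping anything, push the aluminium plate, with the copper plaque lying on it, back against the fence and along the bed of the arbor press, under the low foot, until it is fully home against both the fence and the end stop; keep it flat on the bed, and do not let the plaque slip on it. Then push the press's lever down until the foot bears firmly on the plaque, and let go of everything; the lever stays down by itself. Leave the other things on the bench where they are.

Things in the scene. Friction and masses are not known exactly. Their poses are not given: they have to be found in the camera images.
- press: Bench arbor press, green casting, fixed. Origin on the bench top straight below the ram's axis; z up, x from the open front of the throat to the column, y to the left along the bed. In this frame, mm: column x 105 to 165, y -30 to 30; head x -41 to 166, y -28 to 33, z 155 to 240; pinion boss and lever hub at y -28 to -65; ram's top z 277.
- bed_home (a point): Point on the top of the press's flat steel bed straight below the ram: where the plate's origin is when the plate is home. The bed's top is 50 mm above the bench; it reaches, in the press's frame, x -95 to +64 mm and y -113 to +333 mm.
- fence_face (a point): Top edge of the fence's face, at mid-length. The fence is a dark steel bar 12 mm high on the bed's back edge, along the whole bed; its face, towards the front, is at x = +50 mm of the press's frame. A long edge of the plate goes against it.
- stop_face (a point): Top edge of the end stop's face. The stop is a dark steel bar 12 mm high across the bed's right end; its face, towards the left, is at y = -90 mm of the press's frame. A short edge of the plate goes against it.
- ram: The press's ram with its flat square steel foot, 80 x 80 x 12 mm. Origin: middle of the foot's underside, at the start 18 mm above the bed, that is 6 mm above the plaque's top as it goes under. A rack moves it straight down 12 mm per rad of lever, 7.2 mm in all.
- lever_pivot (a point): Point on the axis about which the lever turns (parallel to the press's y), in the press's frame at x 20, y -52, z 200 mm.
- lever_grip (a point): Middle of the lever's black grip, on its centre line, 150 mm from the pivot. The grip is 22 mm thick, from about 107 to 193 mm from the pivot; the rod is 12 mm thick. The lever points to the press's front (its -x) and up.
- lever (a joint): Lever angle, rad: 0 = raised, 35 degrees above level; grows as the grip is pushed down. The foot meets the plaque at about 0.50; from there the lever stiffens sharply (about 25 N at the grip at 0.55), and 8 to 12 N at the grip is plenty; hard stop at 0.60. Friction (0.35 N m, about 2.5 N at the grip) keeps the lever where it is left, against the foot's push too.
- plate: Loose aluminium caul plate 100 (x) x 180 (y) x 8 mm, about 0.4 kg, lying flat on the left part of the press's bed, its long side roughly along the bed. Origin: centre of the underside. When home, its left end stands 50 mm out from under the foot. In the bed's friction it needs 1 to 3 N to slide.
- plate_top (a point): Centre of the plate's top face, 8 mm above its origin.
- plaque: Loose enamelled copper plaque 40 (x) x 64 (y) x 4 mm with a white spiral, 90 g, lying about in the middle of the plate. Origin: centre of the underside.
- jar_a: Bystander: small glass jar with a white cap, 42 mm across, 62 mm high, behind the fence. Origin: centre of the underside.
- jar_b: Bystander: another such jar behind the fence, further left. Origin: centre of the underside.
- jar_c: Bystander: another such jar to the right of the press. Origin: centre of the underside.
- mallet: Bystander: rubber mallet lying left of the press, 270 mm long, head 52 mm thick. Origin: under the middle of the head.
- bench_block: Bystander: steel bench block 90 x 90 x 18 mm. Origin: centre of the underside.
- brush: Bystander: brass brush, about 170 mm long, lying in front of the bed. Origin: near its middle, on the bench.
- pliers: Bystander: small pliers, 150 mm long, 11 mm high. Origin: under the joint.

How it is judged:
By the outcome, as a careful person would: the job done as asked, in the order asked, and still so for the second after the job is handed in, with the robot touching nothing.
It also fails if it takes over 61 s, if anything falls off the work surface, if the arm or the gripper's body presses on something with over 40 N, if the wrist force passes 120 N, or if a joint passes its speed limit or range.

ROBOT

A 6-joint arm with a two-finger parallel gripper is mounted at the origin on the work surface. World frame = base frame: x ahead of the robot, y to its left, z up, the work surface at z = 0. Lengths are in mm, angles in rad, forces in N, time in s.
With the tool pointing down it reaches from about 400 to 925 mm from the base axis. Payload 12.5 kg.
Tool frame: the origin (TCP) lies midway between the tips of the shut fingers; the grasp point (between the pads) lies 19 mm behind it; z points along the fingers, y is the line along which they close (so a half turn about z gives the same grasp; the last joint's range is limited). The gripper opens to 95 mm and grips with 3 to 60 N. Pads are 20 mm wide; open, the fingers measure 119 mm over their backs; the gripper's body (75 mm by 180 mm) begins 59 mm behind the grasp point.
Start: joints at [-0.106, 0.491, 1.559, -0, 1.092, -0.106], TCP at [625.017, 0.021, 214.661] pointing down, gripper open.
Joint ranges: [-3.1, 3.1], [-0.84, 2.19], [0.05, 2.79], [-1.13, 4.28], [0.06, 2.93], [-2.69, 2.69]. Speed limits (rad/s): [2.22, 2.22, 2.79, 3.14, 3.14, 3.14].

INTERFACE

Orientations are given as a 3x3 rotation matrix whose columns are the frame's x, y, z axes.
In Python, from plant import state, snapshot, hand_in gives the robot as it stands.
- The arm moves only by the tool carry_out, never from a script. Its argument "motion" is text: rows parted by semicolons, each of 4 numbers parted by spaces: the shift along the tool's x, y, z in mm, then the turn about the tool's z in units of 5 degrees (1.0 is 5 degrees). A call has 1 to 5 rows; each row shifts and turns the commanded pose from where the row before left it, along the tool's axes as they then stand; what a row does not reach is not made up. A row lasts 1/12 s, in which the tool goes at most 41.7 mm and 7.16 degrees, less where a joint would pass 70% of its speed; a pose out of reach is approached as far as the arm can. A call with a gripper value outside its range is refused whole. "hand" is the opening, from 0 (shut) to 1 (fully open), set as the call begins (left out, the last holds). The fingers move at their own pace and stop on an object; "newtons" is the grip in N (left out, the last holds). Time passes only in rows, so rows that do not move let the fingers close. It gives the time, the measured TCP pose, the force, the opening and the grip force at its end, in the units of the state.
- state(): the state, without advancing time (a new reading comes with each control period).
- snapshot(name): name is "scene" or "side" or "wrist"; returns a dict with "frame" (384x512x3 uint8, red, green, blue), "K" (3x3 intrinsics, pixels), "k1" (the pictures are not rectified: a ray, as slopes to the right and down, at radius r is drawn at 1 + k1 r^2 times it, then the intrinsics apply), "T" (4x4, takes a point from camera to world coordinates). Camera axes: x right, y up, looking along -z (the intrinsics and any distortion apply to the point x, -y, -z); pixel columns grow to the right and rows downward; lengths in mm; the calibration is good to about 2 mm. A picture is of the moment at which its call begins. There is no depth.
- hand_in(): hands the job in; it is judged then, once.
The state is a dict: "t": time; "q": joint angles; "qd": joint speeds; "effort": joint torques, N m; "tool_pos": TCP position; "orientation": TCP orientation; "force": force on the tool from outside, world axes, zero at the start; "torque": the same for the moment, N m; "gripper_width": finger opening in mm; "gripper_force": force on a finger pad.
Only numpy, scipy, OpenCV 4.12 (cv2) and the standard library are available. Lean on these libraries where they do the work, as an engineer would, in place of code of your own. Each camera call takes 0.05 s, during which the arm holds its last target. There are 200 camera calls.

## Working session

There is one attempt and no reset: what is moved stays moved. The work goes in short steps, Python scripts to look and compute and a tool call to move; the robot and the scene stay as the last step left them, time stands still between calls to the robot, and variables do not carry over. Pictures are saved under pics/ and viewed, at most 10 in all, crops included, and the job is handed in when it is done.

Besides the shell and the picture viewer there is one more tool, called after "Request:" as name(argument=value, ...) on one line, values as JSON. carry_out: Moves the arm, as the interface text tells. Its arguments: {"type":"object","properties":{"motion":{"type":"string"},"hand":{"type":"number"},"newtons":{"type":"number"}},"required":["motion"]}

```bash
mkdir -p pics; python3 - <<'E'
from plant import state,snapshot
import cv2,numpy as np,pickle
s=state();print(s['t'],s['tool_pos'],s['orientation'],s['force'])
for n in ['scene','side','wrist']:
    d=snapshot(n);pickle.dump(d,open(n+'.pkl','wb'))
    cv2.imwrite(f'pics/{n}0.png',cv2.resize(d['frame'][:,:,::-1],(768,576),interpolation=cv2.INTER_CUBIC))
    print(n,d['K'].tolist() if hasattr(d['K'],'tolist') else d['K'],d['k1'],np.round(d['T'],3).tolist())
E
```

```text
0.0 [6.24754279e+02 1.03687422e-02 2.14072746e+02] [[ 3.72590024e-05  9.99999385e-01 -1.10800219e-03]
 [ 9.99999994e-01 -3.71491328e-05  9.91805341e-05]
 [ 9.91393118e-05 -1.10800587e-03 -9.99999381e-01]] [-0.30471527  0.33935314  0.37587179]
scene [[373.2057103359307, 0.0, 255.28366502382815], [0.0, 373.2057103359307, 188.4921475429409], [0.0, 0.0, 1.0]] -0.06001224741454713 [[-0.222, -0.583, 0.782, 1295.771], [0.975, -0.141, 0.171, 221.201], [0.01, 0.8, 0.6, 784.117], [0.0, 0.0, 0.0, 1.0]]
side [[420.6264472301477, 0.0, 253.83087753352012], [0.0, 420.6264472301477, 193.75137063457282], [0.0, 0.0, 1.0]] -0.07401159647726599 [[0.471, 0.557, -0.684, -393.346], [-0.882, 0.279, -0.38, -442.699], [-0.02, 0.782, 0.623, 964.79], [0.0, 0.0, 0.0, 1.0]]
wrist [[304.52136603329893, 0.0, 260.8771936643968], [0.0, 304.52136603329893, 187.91172268399623], [0.0, 0.0, 1.0]] -0.07222795358511108 [[1.0, 0.0, 0.001, 625.403], [-0.0, 0.961, 0.276, 78.594], [-0.001, -0.276, 0.961, 384.104], [0.0, 0.0, 0.0, 1.0]]
```

View pics/scene0.png

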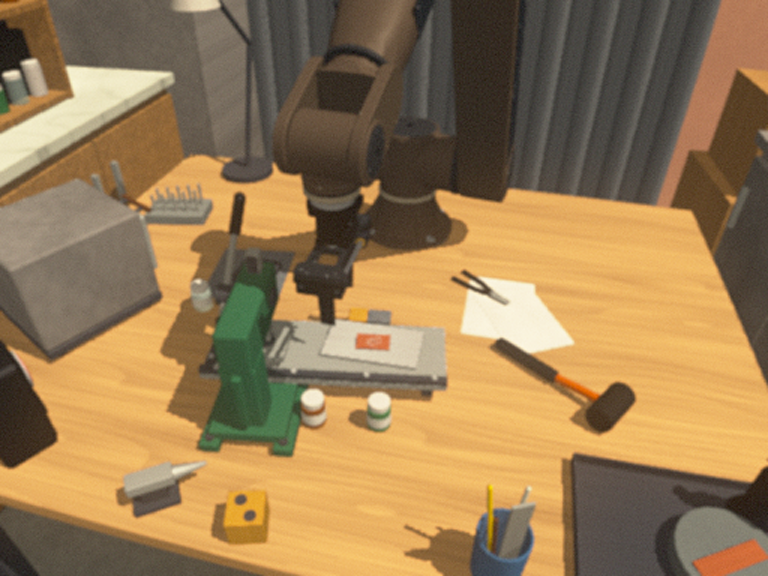

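View pics/side0.png

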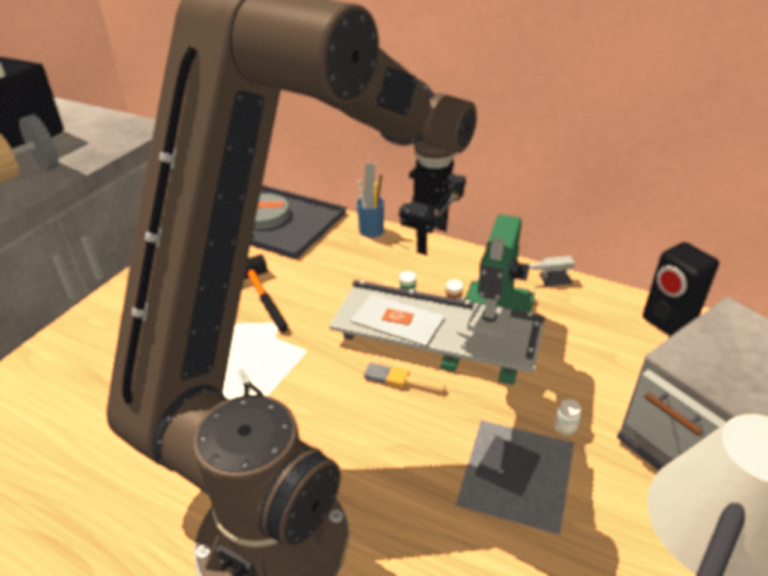

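View pics/wrist0.png

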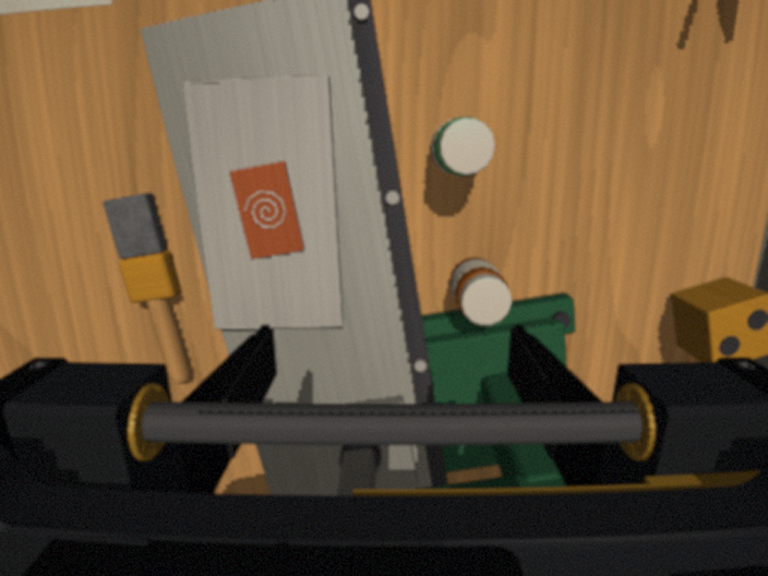

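The wrist view (768 px scale) shows the plate corners at about (185,82), (328,76), (341,327) and (216,328). The plaque is at about (266,210), and the fence face runs from about (349,20) to (412,400). The scene view shows the bed with the press at left and the lever grip at (237,215). Next I'll turn these into positions.

```bash
cat > h.py <<'E'
import numpy as np,cv2,pickle
def ray(d,u,v):
    p=cv2.undistortPoints(np.array([[[u,v]]],float),np.array(d['K']),np.array([d['k1'],0,0,0,0.]))[0,0]
    T=np.array(d['T']);return T[:3,3],T[:3,:3]@np.array([p[0],-p[1],-1])
def at(d,u,v,z,s=1.5):
    o,r=ray(d,(u+.5)/s-.5,(v+.5)/s-.5);return (o+r*(z-o[2])/r[2])
def proj(d,P):
    T=np.array(d['T']);c=(np.atleast_2d(P)-T[:3,3])@T[:3,:3]
    c=c*[1,-1,-1];return cv2.projectPoints(c,np.zeros(3),np.zeros(3),np.array(d['K']),np.array([d['k1'],0,0,0,0.]))[0][:,0]
def load(n):return pickle.load(open(n+'.pkl','rb'))
def tri(a,b,s=1.5):
    A=np.zeros((3,3));B=np.zeros(3)
    for d,u,v in (a,b):
        o,r=ray(d,(u+.5)/s-.5,(v+.5)/s-.5);r/=np.linalg.norm(r);M=np.eye(3)-np.outer(r,r);A+=M;B+=M@o
    return np.linalg.solve(A,B)
E
python3 - <<'E'
from h import *
np.set_printoptions(precision=1,suppress=True)
w,s,e=load('wrist'),load('scene'),load('side')
print('plate w',[at(w,*p,58) for p in [(185,82),(328,76),(341,327),(216,328)]])
print('plaque w',[at(w,*p,62)[:2] for p in [(230,171),(286,162),(303,248),(251,258)]])
print('fence w',[at(w,*p,62)[:2] for p in [(352,40),(385,250),(410,400)]])
print('bedleft w',at(w,142,28,50)[:2],at(w,358,-10,50)[:2])
print('plate s',[at(s,*p,58)[:2] for p in [(334,322),(424,333),(418,367),(322,355)]])
print('grip ends', tri((s,238,200),(e,497,250)))
for n,d in(('scene',s),('side',e),('wrist',w)):
    cr={'scene':(130,110,320,310),'side':(220,130,380,270),'wrist':(60,180,320,384)}[n]
    im=d['frame'][cr[1]:cr[3],cr[0]:cr[2],::-1];k=min(800/im.shape[1],600/im.shape[0]);k=int(k)
    cv2.imwrite(f'pics/{n}c.png',cv2.resize(im,None,fx=k,fy=k,interpolation=cv2.INTER_CUBIC));print(n,k,cr)
E
```

```text
plate w [array([485.1, 126.2,  58. ]), array([582.8, 128.1,  58. ]), array([586.5, -50.8,  58. ]), array([489.3, -52. ,  58. ])]
plaque w [array([513. ,  66.4]), array([552.6,  72.1]), array([561.4,  11.7]), array([522.9,   4.3])]
fence w [array([599.6, 149.6]), array([620.5,  10.1]), array([ 639.9, -111.6])]
bedleft w [454.3 163.7] [603.1 183.5]
plate s [array([497.7, -52.1]), array([488.2, 126.5]), array([581.3, 131.1]), array([592.1, -46.8])]
grip ends [ 518.3 -191.5  321.4]
scene 3 (130, 110, 320, 310)
side 4 (220, 130, 380, 270)
wrist 2 (60, 180, 320, 384)
```

View pics/scenec.png

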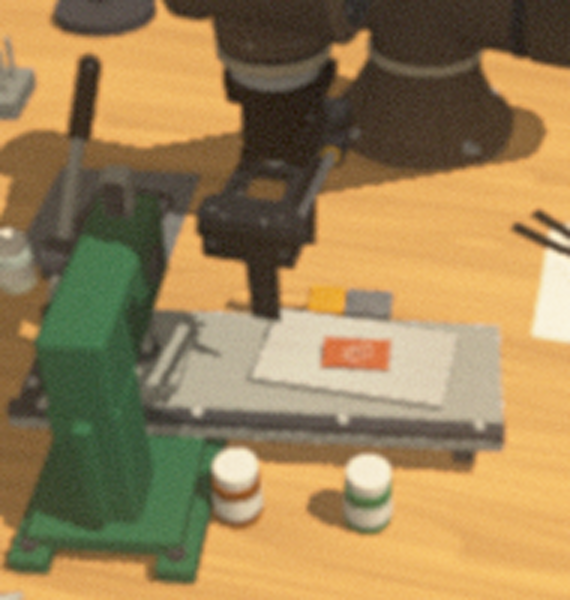

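View pics/sidec.png

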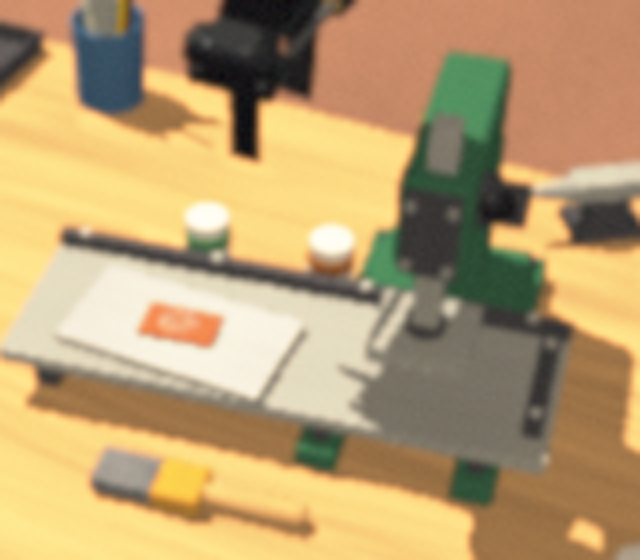

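The crops confirm the layout. In the side crop the bed corners are at (5,357) and (545,465), and the fence's left end is at (65,230). In the scene crop the lever grip runs from (88,65) to (80,135). Now I'll fit the press pose to these points.

```bash
cat >> h.py <<'E'
def R2(a):return np.array([[np.cos(a),-np.sin(a),0],[np.sin(a),np.cos(a),0],[0,0,1]])
E
python3 - <<'E'
from h import *
from scipy.optimize import least_squares
np.set_printoptions(precision=2,suppress=True)
D={n:load(n) for n in('wrist','scene','side')}
f=lambda n,u,v:{'wrist':((u+.5)/1.5-.5,(v+.5)/1.5-.5),'scene':((u+.5)/3-.5+130,(v+.5)/3-.5+110),'side':((u+.5)/4-.5+220,(v+.5)/4-.5+130)}[n]
obs=[('wrist',142,28,(-95,333,50)),('side',5,357,(-95,333,50)),('side',545,465,(-95,-113,50)),('scene',498,326,(-95,333,50)),
('side',65,230,(64,333,62)),('scene',502,425,(64,333,62)),('side',530,435,None)]
obs=[o for o in obs if o[3]]
lin=[('wrist',352,40),('wrist',385,250),('wrist',410,400)]
def res(p):
    o=np.array([p[0],p[1],0]);R=R2(p[2]);r=[]
    for n,u,v,P in obs: r+=list(proj(D[n],o+R@np.array(P,float))[0]-f(n,u,v))
    for n,u,v in lin: r.append(((at(D[n],u,v,62)-o)@R)[0]/2-25)
    return r
q=least_squares(res,[598,-151,.15],loss='soft_l1');print(q.x);print(np.array(q.fun))
o=np.array([q.x[0],q.x[1],0]);R=R2(q.x[2])
for n in('scene','side'):
    k,ox,oy=(3,130,110)if n=='scene' else(4,220,130)
    for nm,P in dict(pivot=(20,-52,200),gripmid=(20-150*np.cos(.611),-52,200+150*np.sin(.611)),gripend=(20-193*np.cos(.611),-52,200+193*np.sin(.611)),ramtop=(0,0,277),home=(0,0,68),stopL=(50,-90,62)).items():
        w=o+R@np.array(P);print(n,nm,w,(proj(D[n],w)[0]-(ox,oy))*k)
E
```

```text
[ 595.9  -153.32    0.15]
[-1.17  1.81 -2.59 -2.03 -0.95  1.93  0.44 -0.4   0.02 -1.23  0.11  3.19
 -0.86 -0.79 -0.17]
scene pivot [ 623.34 -201.81  200.  ] [ 59.2  253.83]
scene gripmid [ 501.82 -219.91  286.05] [85.45 93.68]
scene gripend [ 466.99 -225.1   310.72] [92.66 50.59]
scene ramtop [ 595.9  -153.32  277.  ] [113.36 168.27]
scene home [ 595.9  -153.32   68.  ] [142.57 355.66]
scene stopL [ 658.61 -234.97   62.  ] [ 33.07 391.84]
side pivot [ 623.34 -201.81  200.  ] [508.94 208.59]
side gripmid [ 501.82 -219.91  286.05] [492.64 210.69]
side gripend [ 466.99 -225.1   310.72] [487.16 211.4 ]
side ramtop [ 595.9  -153.32  277.  ] [445.06 125.95]
side home [ 595.9  -153.32   68.  ] [420.56 342.4 ]
side stopL [ 658.61 -234.97   62.  ] [541.79 332.06]
```

The fit is tight: the press origin is at (595.9, -153.3) with yaw 8.47°, and the lever and ram projections match. In press axes the plate centre is about (-30, 199), rotated about -7° relative to the fence. First moves: shut the hand, align the tool, and go in front of the plate.

Request:
carry_out(motion="0 0 0 -0.85; 0 0 0 -0.84; 10 -38 0 0; 10 -39 0 0; 10 -39 0 0", hand=0, newtons=10)

```text
t: 0.57
tool_pos: [504.1, 12.8, 213.9]
orientation: [[-0.147, 0.989, -0.001], [0.989, 0.147, 0.0], [0.0, -0.001, -1.0]]
force: [-0.3, -0.0, 0.9]
gripper_width: 66.6
gripper_force: 0.0
```

Request:
carry_out(motion="10 -38 0 0; 0 0 35 0; 0 0 35 0; 0 0 30 0; 0 0 0 0")

```text
t: 0.98
tool_pos: [464.6, 17.1, 110.9]
orientation: [[-0.147, 0.989, -0.007], [0.989, 0.147, 0.001], [0.002, -0.007, -1.0]]
force: [-0.4, -0.2, -0.7]
gripper_width: 34.1
gripper_force: 0.0
```

Request:
carry_out(motion="0 0 20 0; 0 0 20 0; 0 0 18 0; 0 0 0 0; 0 0 0 0")

```text
t: 1.4
tool_pos: [467.1, 16.9, 57.3]
orientation: [[-0.147, 0.989, -0.001], [0.989, 0.147, 0.0], [0.0, -0.001, -1.0]]
force: [-0.3, 0.1, 0.6]
gripper_width: 2.2
gripper_force: 0.0
```

Request:
carry_out(motion="0 1 0 0; 0 2 0 0; 0 2 0 0; 0 1 0 0; 0 1 0 0")

```text
t: 1.82
tool_pos: [474.1, 18.0, 57.2]
orientation: [[-0.147, 0.989, 0.001], [0.989, 0.147, -0.0], [-0.0, 0.001, -1.0]]
force: [0.3, 0.6, 0.4]
gripper_width: 0.4
gripper_force: 0.0
```

Request:
carry_out(motion="0 1 0 0; 0 1 0 0; 0 1 0 0; 0 1 0 0; 0 1 0 0")

```text
t: 2.23
tool_pos: [478.8, 18.7, 56.6]
orientation: [[-0.147, 0.989, 0.0], [0.989, 0.147, -0.0], [-0.0, 0.0, -1.0]]
force: [-0.1, 0.1, 0.3]
gripper_width: 0.3
gripper_force: 0.0
```

Request:
carry_out(motion="0 1 0 0; 0 1 0 0; 0 1 0 0; 0 1 0 0; 0 1 0 0")

```text
t: 2.65
tool_pos: [482.6, 19.5, 56.5]
orientation: [[-0.147, 0.989, -0.002], [0.989, 0.147, 0.0], [0.0, -0.002, -1.0]]
force: [-5.2, -2.0, 1.6]
gripper_width: 0.2
gripper_force: 2.6
```

Contact is made, but the tip is at z 56.5, which is too high. I'll back off and lower it to about 53.

Request:
carry_out(motion="0 -2 0 0; 0 -2 0 0; 0 0 2 0; 0 0 1.5 0; 0 0 0 0")

```text
t: 3.07
tool_pos: [479.7, 18.9, 52.9]
orientation: [[-0.147, 0.989, 0.0], [0.989, 0.147, 0.0], [0.0, 0.0, -1.0]]
force: [0.0, -0.7, -0.1]
gripper_width: 0.7
gripper_force: 0.0
```

Request:
carry_out(motion="0 1 0 0; 0 1 0 0; 0 1 0 0; 0 1 0 0; 0 1 0 0")

```text
t: 3.48
tool_pos: [483.6, 19.6, 53.0]
orientation: [[-0.147, 0.989, -0.003], [0.989, 0.147, 0.0], [0.0, -0.002, -1.0]]
force: [-5.2, -1.5, 3.1]
gripper_width: 0.5
gripper_force: 2.9
```

Request:
carry_out(motion="0 1 0 0; 0 1 0 0; 0 1 0 0; 0 1 0 0; 0 1 0 0")

```text
t: 3.9
tool_pos: [488.5, 20.3, 53.0]
orientation: [[-0.147, 0.989, -0.003], [0.989, 0.147, 0.0], [0.0, -0.003, -1.0]]
force: [-5.0, -2.0, 3.2]
gripper_width: 1.2
gripper_force: 2.9
```

Request:
carry_out(motion="0 1.2 0.5 0; 0 1.2 0.5 0; 0 1.2 0 0; 0 1.2 0 0; 0 1.2 0 0")

```text
t: 4.32
tool_pos: [494.4, 21.2, 52.1]
orientation: [[-0.147, 0.989, -0.003], [0.989, 0.147, 0.0], [0.0, -0.003, -1.0]]
force: [-6.4, -2.3, 2.8]
gripper_width: 0.5
gripper_force: 3.0
```

Request:
carry_out(motion="0 1.4 0 0; 0 1.4 0 0; 0 1.4 0 0; 0 1.4 0 0; 0 1.4 0 0")

```text
t: 4.73
tool_pos: [501.3, 22.2, 52.1]
orientation: [[-0.147, 0.989, -0.003], [0.989, 0.147, 0.0], [0.0, -0.003, -1.0]]
force: [-5.6, -2.3, 4.1]
gripper_width: 0.3
gripper_force: 3.2
```

Request:
carry_out(motion="0 1 0 0; 0 1 0 0; 0 1 0 0; 0 1 0 0; 0 1 0 0")

```text
t: 5.15
tool_pos: [506.2, 22.9, 52.1]
orientation: [[-0.147, 0.989, -0.003], [0.989, 0.147, 0.0], [0.0, -0.003, -1.0]]
force: [-6.2, -2.6, 5.0]
gripper_width: 0.6
gripper_force: 3.3
```

```bash
python3 - <<'E'
from plant import state,snapshot
import cv2,pickle
d=snapshot('wrist');pickle.dump(d,open('wrist1.pkl','wb'))
e=snapshot('side');pickle.dump(e,open('side1.pkl','wb'))
cv2.imwrite('pics/w1.png',cv2.resize(d['frame'][:,:,::-1],(768,576),interpolation=cv2.INTER_CUBIC))
E
```

```text
(no output)
```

View pics/w1.png

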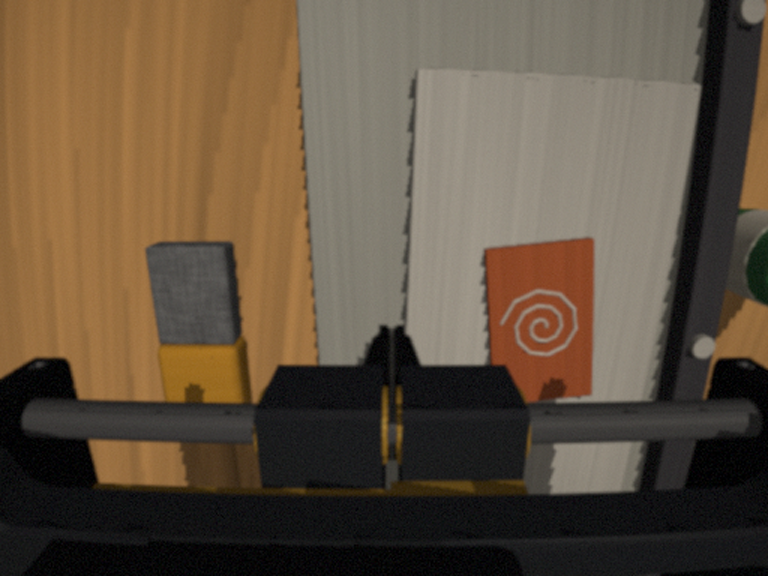

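The plate's left-back corner is at (700,84), near the fence. Its front edge runs from (418,70) to (408,320), and the bed's front edge from (300,30) to (317,350).

```bash
python3 - <<'E'
from h import *
np.set_printoptions(precision=1,suppress=True)
w=load('wrist1');O=np.array([595.9,-153.3,0]);R=R2(.148)
for n,p,z in [('LF',(418,69),58),('LB',(700,84),58),('front',(408,320),58),('bedf',(300,30),50),('bedf',(317,350),50),('pq',(485,248),62),('pq',(593,238),62),('pq',(592,396),62),('fence top',(709,30),62),('fence top',(681,300),62),('backedge',(697,150),58),('back',(660,400),58)]:
    print(n,(at(w,*p,z)-O)@R)
E
```

```text
LF [-53.3 293.   58. ]
LB [ 45.2 290.6  58. ]
front [-55.9 203.8  58. ]
bedf [-93.8 307.4  50. ]
bedf [-92.8 187.6  50. ]
pq [-28.7 232.7  62. ]
pq [ 10.3 236.5  62. ]
pq [ 18.1 172.6  62. ]
fence top [ 43.6 307.4  62. ]
fence top [ 47.9 213.   62. ]
backedge [ 47.3 268.1  58. ]
back [ 49.8 167.7  58. ]
```

Request:
carry_out(motion="0 1 0 0; 0 1 0 0; 0 0.7 0 0; 0 0.5 0 0; 0 0 0 0")

```text
t: 5.67
tool_pos: [509.4, 23.4, 52.1]
orientation: [[-0.147, 0.989, -0.003], [0.989, 0.147, 0.0], [0.0, -0.003, -1.0]]
force: [-5.6, -2.0, 4.1]
gripper_width: 0.6
gripper_force: 3.1
```

Request:
carry_out(motion="0 0.5 0 0; 0 0.5 0 0; 0 0.5 0 0; 0 0.5 0 0; 0 0 0 0")

```text
t: 6.08
tool_pos: [511.4, 23.7, 52.1]
orientation: [[-0.147, 0.989, -0.003], [0.989, 0.147, 0.0], [0.0, -0.003, -1.0]]
force: [-6.0, -2.5, 4.0]
gripper_width: 0.4
gripper_force: 3.1
```

Request:
carry_out(motion="0 0.5 0 0; 0 0.5 0 0; 0 0.5 0 0; 0 0.5 0 0; 0 0 0 0")

```text
t: 6.5
tool_pos: [513.2, 24.0, 52.1]
orientation: [[-0.147, 0.989, -0.003], [0.989, 0.147, -0.0], [0.0, -0.003, -1.0]]
force: [-6.3, -3.5, 5.1]
gripper_width: 0.1
gripper_force: 3.5
```

Request:
carry_out(motion="0 0.4 0 0; 0 0.4 0 0; 0 0.4 0 0; 0 0.3 0 0; 0 0 0 0")

```text
t: 6.92
tool_pos: [513.5, 24.1, 52.0]
orientation: [[-0.147, 0.989, -0.006], [0.989, 0.147, -0.0], [0.001, -0.006, -1.0]]
force: [-11.0, -4.9, 8.9]
gripper_width: 0.5
gripper_force: 6.1
```

The plate is flush on the fence: the tip stopped at px -55 and the force rose to 12 N. Next I'll go round to the left end.

Request:
carry_out(motion="0 -2 0 0; 0 -10 0 0; 0 0 -25 0; 30 0 -15 0; 36 20 0 0")

```text
t: 7.33
tool_pos: [513.0, 89.8, 94.6]
orientation: [[-0.143, 0.99, 0.002], [0.99, 0.143, -0.0], [-0.0, 0.002, -1.0]]
force: [2.0, 0.2, 0.2]
gripper_width: 0.7
gripper_force: 0.0
```

Request:
carry_out(motion="36 20 0 0; 25 17 0 0; 0 0 15 0; 0 0 15 0; 0 0 0 0")

```text
t: 7.75
tool_pos: [540.4, 156.8, 60.0]
orientation: [[-0.148, 0.989, -0.003], [0.989, 0.148, -0.0], [-0.0, -0.003, -1.0]]
force: [-0.4, 0.7, -0.2]
gripper_width: 0.5
gripper_force: 0.0
```

Request:
carry_out(motion="0 0 9 0; 0 0 0 0; 0 0 0 0")

```text
t: 8.0
tool_pos: [541.8, 156.1, 53.3]
orientation: [[-0.146, 0.989, -0.0], [0.989, 0.146, -0.0], [-0.0, -0.0, -1.0]]
force: [0.8, 0.5, 0.7]
gripper_width: 0.7
gripper_force: 0.0
```

Request:
carry_out(motion="-1.5 0 1 0; -2 0 0 0; -2 0 0 0; -1 0 0 0; -1 0 0 0")

```text
t: 8.42
tool_pos: [543.1, 148.8, 52.4]
orientation: [[-0.147, 0.989, 0.001], [0.989, 0.147, 0.0], [-0.0, 0.001, -1.0]]
force: [-0.2, -1.1, -0.2]
gripper_width: 0.5
gripper_force: 0.0
```

Request:
carry_out(motion="-1 0 0 0; -1 0 0 0; -1 0 0 0; -1 0 0 0; -1 0 0 0")

```text
t: 8.83
tool_pos: [543.6, 144.4, 52.2]
orientation: [[-0.147, 0.989, 0.0], [0.989, 0.147, 0.0], [0.0, 0.0, -1.0]]
force: [-0.1, 4.5, 1.2]
gripper_width: 0.4
gripper_force: 2.4
```

Request:
carry_out(motion="-1 0 0 0; -1 0 0 0; -1 0 0 0; -1 0 0 0; -1 0 0 0")

```text
t: 9.25
tool_pos: [544.4, 139.1, 52.2]
orientation: [[-0.147, 0.989, 0.0], [0.989, 0.147, 0.0], [0.0, 0.0, -1.0]]
force: [-2.3, 5.4, 1.7]
gripper_width: 0.2
gripper_force: 2.5
```

Request:
carry_out(motion="-1.2 0 0 0; -1.5 0 0 0; -1.8 0.1 0 0; -2.1 0.1 0 0; -2.4 0.1 0 0")

```text
t: 9.67
tool_pos: [546.0, 130.3, 52.2]
orientation: [[-0.147, 0.989, 0.0], [0.989, 0.147, 0.0], [0.0, 0.0, -1.0]]
force: [-0.7, 5.0, 1.6]
gripper_width: 0.6
gripper_force: 2.7
```

Request:
carry_out(motion="-2.7 0.1 0 0; -3 0 0 0; -3 0.1 0 0; -3 0 0 0; -3 0.1 0 0")

```text
t: 10.08
tool_pos: [548.4, 115.7, 52.2]
orientation: [[-0.147, 0.989, -0.0], [0.989, 0.147, 0.0], [0.0, -0.0, -1.0]]
force: [-1.1, 4.4, 2.1]
gripper_width: 0.6
gripper_force: 2.7
```

Request:
carry_out(motion="-3 0 0 0; -3 0 0 0; -3 0.1 0 0; -3 0 0 0; -3 0.1 0 0")

```text
t: 10.5
tool_pos: [550.8, 100.9, 52.2]
orientation: [[-0.147, 0.989, -0.0], [0.989, 0.147, 0.0], [0.0, -0.0, -1.0]]
force: [-1.5, 4.0, 1.8]
gripper_width: 0.5
gripper_force: 2.7
```

Request:
carry_out(motion="-3 0 0 0; -3 0 0 0; -3 0.1 0 0; -3 0 0 0; -3 0.1 0 0")

```text
t: 10.92
tool_pos: [553.2, 86.1, 52.2]
orientation: [[-0.147, 0.989, -0.0], [0.989, 0.147, 0.0], [0.0, -0.0, -1.0]]
force: [-0.7, 5.4, 2.4]
gripper_width: 0.6
gripper_force: 2.7
```

Request:
carry_out(motion="-3 0 0 0; -3 0 0 0; -3 0.1 0 0; -3 0 0 0; -3 0.1 0 0")

```text
t: 11.33
tool_pos: [555.5, 71.3, 52.2]
orientation: [[-0.147, 0.989, -0.0], [0.989, 0.147, 0.0], [0.0, -0.0, -1.0]]
force: [-1.6, 4.8, 1.5]
gripper_width: 0.3
gripper_force: 2.8
```

Request:
carry_out(motion="-3 0 0 0; -3 0 0 0; -3 0.1 0 0; -3 0 0 0; -3 0.1 0 0")

```text
t: 11.75
tool_pos: [558.0, 56.5, 52.2]
orientation: [[-0.147, 0.989, -0.0], [0.989, 0.147, 0.0], [0.0, -0.0, -1.0]]
force: [-1.7, 5.8, 2.4]
gripper_width: 0.9
gripper_force: 2.8
```

Request:
carry_out(motion="-3 0 0 0; -2.5 0 0 0; -2 0.1 0 0; -1.5 0 0 0; -1 0 0 0")

```text
t: 12.17
tool_pos: [559.5, 46.6, 52.2]
orientation: [[-0.147, 0.989, -0.0], [0.989, 0.147, 0.0], [0.0, -0.0, -1.0]]
force: [-0.3, 6.2, 2.5]
gripper_width: 0.3
gripper_force: 2.8
```

```bash
python3 - <<'E'
from plant import state,snapshot
import cv2,pickle,numpy as np
D=[]
for n in('scene','side'):
    d=snapshot(n);pickle.dump(d,open(n+'2.pkl','wb'))
    x,y=(160,190) if n=='scene' else (220,170)
    D.append(cv2.resize(d['frame'][y:y+90,x:x+160,::-1],None,fx=5,fy=3.33,interpolation=cv2.INTER_CUBIC)[:300])
cv2.imwrite('pics/m2.png',np.vstack(D))
E
```

```text
(no output)
```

View pics/m2.png

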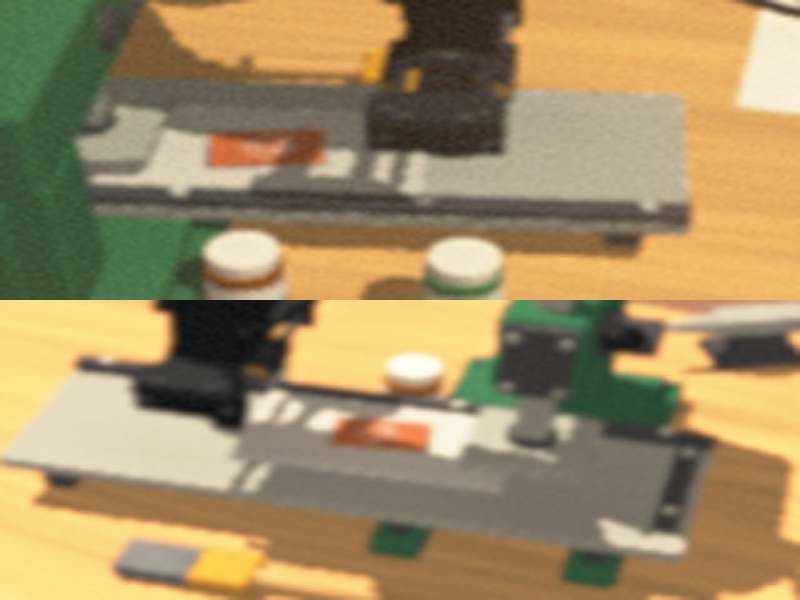

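The side view (lower half) shows the plate's front edge from about (265,468) to (505,492), with the plaque in its middle. I'll check whether that edge is parallel to the fence.

```bash
python3 - <<'E'
from h import *
np.set_printoptions(precision=1,suppress=True)
e=load('side2');O=np.array([595.9,-153.3,0]);R=R2(.148)
for n,u,v,z in [('pf',265,468,58),('pf',385,480,58),('pf',505,491,58),('bf',5,463,50),('bf',400,520,50),('pq',335,447,62),('pq',428,452,62),('pq',432,424,62),('pq',345,420,62)]:
    print(n,(at(e,220+u/5,170+(v-300)/3.333,z,1)-O)@R)
E
```

```text
pf [-63.6 155.   58. ]
pf [-56.   77.7  58. ]
pf [-47.2   2.2  58. ]
bf [-101.5  320.5   50. ]
bf [-97.5  56.5  50. ]
pq [-24.6 119.8  62. ]
pq [-12.9  60.8  62. ]
pq [28.6 68.5 62. ]
pq [ 16.6 124.8  62. ]
```

The plate has swung about 5° counter-clockwise, with its left end off the fence. I'll push the left end back onto the fence, then use two spread fingers on the left edge for the rest of the slide.

Request:
carry_out(motion="3 0 0 0; 12 0 -10 0; 0 -20 -30 0; -5 -30 0 0; -30 -30 0 0")

```text
t: 12.68
tool_pos: [483.2, 18.2, 93.7]
orientation: [[-0.151, 0.989, 0.003], [0.989, 0.151, -0.0], [-0.001, 0.003, -1.0]]
force: [1.0, -0.8, -0.0]
gripper_width: 0.5
gripper_force: 0.0
```

Request:
carry_out(motion="-33 0 0 0; 0 0 0 0; 0 0 20 0; 0 0 18 0; 0 0 0 0")

```text
t: 13.1
tool_pos: [487.9, -16.3, 52.5]
orientation: [[-0.147, 0.989, -0.003], [0.989, 0.147, 0.0], [0.001, -0.003, -1.0]]
force: [0.5, 0.7, -0.1]
gripper_width: 0.3
gripper_force: 0.0
```

Request:
carry_out(motion="0 0 2 0; 0 0 0 0")

```text
t: 13.27
tool_pos: [489.1, -16.4, 52.7]
orientation: [[-0.147, 0.989, 0.0], [0.989, 0.147, -0.0], [-0.0, 0.0, -1.0]]
force: [-0.5, 0.0, -0.4]
gripper_width: 0.5
gripper_force: 0.0
```

Request:
carry_out(motion="0 3 0.5 0; 0 3 0 0; 0 2 0 0; 0 1.5 0 0; 0 1 0 0")

```text
t: 13.68
tool_pos: [499.5, -15.2, 51.9]
orientation: [[-0.147, 0.989, 0.001], [0.989, 0.147, -0.0], [-0.0, 0.001, -1.0]]
force: [-0.8, -0.3, -0.2]
gripper_width: 0.6
gripper_force: 0.0
```

Request:
carry_out(motion="0 1 0 0; 0 1 0 0; 0 1 0 0; 0 1 0 0; 0 1 0 0")

```text
t: 14.1
tool_pos: [504.2, -14.5, 51.6]
orientation: [[-0.147, 0.989, 0.0], [0.989, 0.147, 0.0], [0.0, 0.0, -1.0]]
force: [0.2, 0.5, -0.3]
gripper_width: 0.3
gripper_force: 0.0
```

Request:
carry_out(motion="0 1 0 0; 0 1 0 0; 0 1 0 0; 0 1 0 0; 0 1 0 0")

```text
t: 14.52
tool_pos: [509.1, -13.8, 51.6]
orientation: [[-0.147, 0.989, 0.0], [0.989, 0.147, -0.0], [-0.0, 0.0, -1.0]]
force: [1.2, -0.4, 0.3]
gripper_width: 0.4
gripper_force: 0.0
```

Request:
carry_out(motion="0 1 0 0; 0 1 0 0; 0 1 0 0; 0 1 0 0; 0 0.7 0 0")

```text
t: 14.93
tool_pos: [513.8, -13.1, 51.7]
orientation: [[-0.147, 0.989, 0.0], [0.989, 0.147, -0.0], [-0.0, 0.0, -1.0]]
force: [-0.5, 0.2, 0.1]
gripper_width: 0.4
gripper_force: 0.0
```

Request:
carry_out(motion="0 0.7 0 0; 0 0.7 0 0; 0 0.7 0 0; 0 0.7 0 0; 0 0.7 0 0")

```text
t: 15.35
tool_pos: [517.2, -12.6, 51.6]
orientation: [[-0.147, 0.989, 0.0], [0.989, 0.147, -0.0], [-0.0, 0.0, -1.0]]
force: [-0.1, -0.7, -0.3]
gripper_width: 0.6
gripper_force: 0.0
```

Request:
carry_out(motion="0 0.5 0 0; 0 0.5 0 0; 0 0.5 0 0; 0 0.4 0 0; 0 0 0 0")

```text
t: 15.77
tool_pos: [519.1, -12.3, 51.6]
orientation: [[-0.147, 0.989, 0.0], [0.989, 0.147, -0.0], [-0.0, 0.0, -1.0]]
force: [-0.3, -0.6, 0.2]
gripper_width: 1.0
gripper_force: 0.0
```

Request:
carry_out(motion="0 0.5 0 0; 0 0.5 0 0; 0 0.5 0 0; 0 0.5 0 0; 0 0 0 0")

```text
t: 16.18
tool_pos: [521.1, -12.1, 51.6]
orientation: [[-0.147, 0.989, 0.0], [0.989, 0.147, -0.0], [-0.0, 0.0, -1.0]]
force: [-0.2, -0.5, 0.2]
gripper_width: 0.6
gripper_force: 0.0
```

```bash
python3 - <<'E'
from plant import state,snapshot
import cv2,pickle
d=snapshot('wrist');pickle.dump(d,open('wrist3.pkl','wb'))
cv2.imwrite('pics/w3.png',cv2.resize(d['frame'][:,:,::-1],(768,576),interpolation=cv2.INTER_CUBIC))
E
```

```text
(no output)
```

View pics/w3.png

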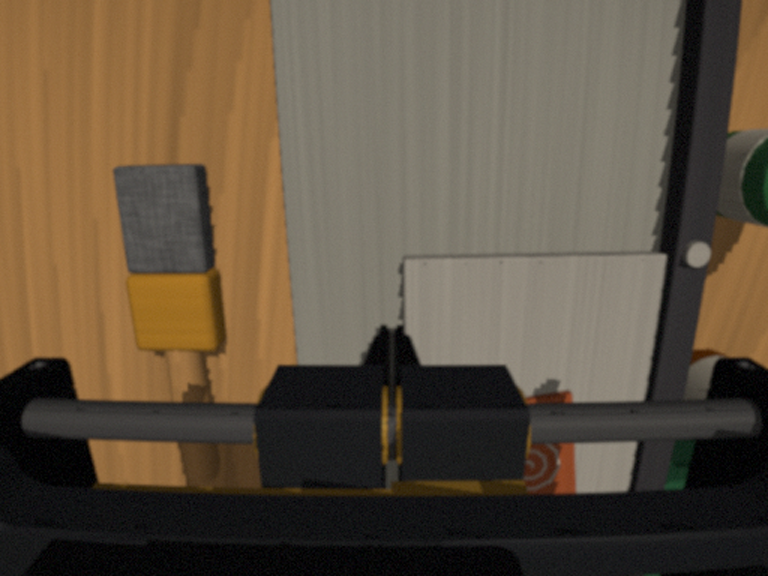

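The plate looks flush and square: its left edge is on row 255, and its back-left corner at (665,254) is right at the fence. My side-view estimate was wrong. I'll nudge a little to confirm contact.

Request:
carry_out(motion="0 0.5 0 0; 0 0.5 0 0; 0 0.5 0 0; 0 0.5 0 0; 0 0 0 0")

```text
t: 16.65
tool_pos: [521.6, -11.8, 51.6]
orientation: [[-0.147, 0.989, -0.003], [0.989, 0.147, 0.0], [0.001, -0.003, -1.0]]
force: [-7.1, -2.3, 4.8]
gripper_width: 0.5
gripper_force: 3.9
```

```bash
python3 - <<'E'
from h import *
np.set_printoptions(precision=1,suppress=True)
w=load('wrist3');O=np.array([595.9,-153.3,0]);R=R2(.148)
for n,p,z in [('LF',(404,257),58),('LB',(666,254),58),('front',(403,320),58),('bedf',(272,10),50),('bedf',(296,355),50),('fence top',(688,30),62),('fence top',(664,255),62),('back',(645,400),58)]:
    print(n,(at(w,*p,z)-O)@R)
E
```

```text
LF [-48.  191.8  58. ]
LB [ 50.8 193.1  58. ]
front [-48.2 167.1  58. ]
bedf [-93.5 277.1  50. ]
bedf [-91.9 148.7  50. ]
fence top [ 45.6 270.1  62. ]
fence top [ 47.6 193.6  62. ]
back [ 52.7 131.1  58. ]
```

The fence contact is confirmed at 8 N. The plate's yaw is about 9.2°, so I'll trim the tool by 0.75° and go round to the left edge with the fingers spread.

Request:
carry_out(motion="0 -2 0 0; 0 -10 -5 -0.15; 10 0 -25 0; 30 10 -10 0; 25 25 0 0", hand=0.55)

```text
t: 17.07
tool_pos: [534.3, 56.5, 94.2]
orientation: [[-0.158, 0.987, 0.002], [0.987, 0.158, 0.0], [-0.0, 0.002, -1.0]]
force: [0.7, -0.9, 0.1]
gripper_width: 28.0
gripper_force: 0.0
```

Request:
carry_out(motion="0 30 0 0; 0 0 0 0; 0 0 20 0; 0 0 19 0; 0 0 0 0")

```text
t: 17.48
tool_pos: [564.8, 60.9, 51.2]
orientation: [[-0.16, 0.987, 0.0], [0.987, 0.16, 0.0], [0.0, 0.0, -1.0]]
force: [-1.3, -0.3, -0.2]
gripper_width: 51.8
gripper_force: 0.0
```

Request:
carry_out(motion="-1 0 0 0; -1.5 0 0 0; -1.5 0 0 0; -1 0 0 0; -1 0 0 0")

```text
t: 17.9
tool_pos: [565.9, 54.9, 53.0]
orientation: [[-0.16, 0.987, 0.001], [0.987, 0.16, -0.0], [-0.0, 0.001, -1.0]]
force: [0.6, -0.3, 0.2]
gripper_width: 52.3
gripper_force: 0.0
```

Request:
carry_out(motion="-1 0 0.8 0; -1 0 0 0; -1 0 0 0; -1 0 0 0; -1 0 0 0")

```text
t: 18.32
tool_pos: [566.7, 50.1, 51.9]
orientation: [[-0.16, 0.987, 0.0], [0.987, 0.16, 0.0], [-0.0, 0.0, -1.0]]
force: [-0.3, -0.5, 0.1]
gripper_width: 52.4
gripper_force: 0.0
```

Request:
carry_out(motion="-1 0 0 0; -1 0 0 0; -1 0 0 0; -1 0 0 0; -1 0 0 0")

```text
t: 18.73
tool_pos: [567.4, 45.5, 51.8]
orientation: [[-0.16, 0.987, -0.0], [0.987, 0.16, 0.0], [0.0, 0.0, -1.0]]
force: [-0.7, 4.0, 0.3]
gripper_width: 52.1
gripper_force: 2.1
```

Request:
carry_out(motion="-1 0 0 0; -1.3 0 0 0; -1.6 0.1 0 0; -2 0 0 0; -2 0.1 0 0")

```text
t: 19.15
tool_pos: [568.8, 37.3, 51.8]
orientation: [[-0.16, 0.987, -0.0], [0.987, 0.16, 0.0], [0.0, -0.0, -1.0]]
force: [-1.2, 4.7, 1.6]
gripper_width: 52.6
gripper_force: 2.5
```

Request:
carry_out(motion="-2.3 0 0 0; -2.5 0.1 0 0; -2.5 0 0 0; -2.5 0.1 0 0; -2.5 0 0 0")

```text
t: 19.57
tool_pos: [570.9, 25.2, 51.8]
orientation: [[-0.16, 0.987, -0.001], [0.987, 0.16, 0.0], [0.0, -0.0, -1.0]]
force: [-1.7, 5.8, -0.5]
gripper_width: 52.2
gripper_force: 2.7
```

Request:
carry_out(motion="-2.5 0 0 0; -2.5 0.1 0 0; -2.5 0 0 0; -2.5 0.1 0 0; -2.5 0 0 0")

```text
t: 19.98
tool_pos: [572.9, 12.9, 51.8]
orientation: [[-0.16, 0.987, -0.001], [0.987, 0.16, 0.0], [0.0, -0.001, -1.0]]
force: [-2.6, 7.0, 1.2]
gripper_width: 52.2
gripper_force: 3.0
```

Request:
carry_out(motion="-2.5 0 0 0; -2.5 0.1 0 0; -2.5 0 0 0; -2.5 0.1 0 0; -2.5 0 0 0")

```text
t: 20.4
tool_pos: [575.0, 0.7, 51.8]
orientation: [[-0.16, 0.987, -0.001], [0.987, 0.16, 0.0], [0.001, -0.001, -1.0]]
force: [-2.4, 6.1, 2.2]
gripper_width: 52.5
gripper_force: 3.3
```

Request:
carry_out(motion="-2.5 0 0 0; -2.5 0.1 0 0; -2.5 0 0 0; -2.5 0.1 0 0; -2.5 0 0 0")

```text
t: 20.82
tool_pos: [577.0, -11.5, 51.8]
orientation: [[-0.16, 0.987, -0.001], [0.987, 0.16, 0.0], [0.001, -0.001, -1.0]]
force: [-3.7, 7.1, 3.6]
gripper_width: 52.3
gripper_force: 3.6
```

Request:
carry_out(motion="-2.5 0 0 0; -2.5 0.1 0 0; -2.5 0 0 0; -2.5 0.1 0 0; -2.5 0 0 0")

```text
t: 21.23
tool_pos: [579.1, -23.7, 51.8]
orientation: [[-0.16, 0.987, -0.002], [0.987, 0.16, 0.001], [0.001, -0.002, -1.0]]
force: [-3.7, 6.4, 2.2]
gripper_width: 52.3
gripper_force: 3.9
```

Request:
carry_out(motion="-2.5 0 0 0; -2.5 0.1 0 0; -2.2 0 0 0; -2 0.1 0 0; -1.8 0 0 0")

```text
t: 21.65
tool_pos: [580.9, -34.5, 51.8]
orientation: [[-0.16, 0.987, -0.002], [0.987, 0.16, 0.001], [0.001, -0.002, -1.0]]
force: [-4.2, 7.9, 4.3]
gripper_width: 52.1
gripper_force: 4.2
```

Request:
carry_out(motion="-1.5 0 0 0; -1.3 0 0 0; -1.2 0 0 0; -1.2 0 0 0; -1.2 0 0 0")

```text
t: 22.07
tool_pos: [581.9, -40.7, 51.8]
orientation: [[-0.16, 0.987, -0.002], [0.987, 0.16, 0.001], [0.001, -0.002, -1.0]]
force: [-4.1, 8.0, 3.8]
gripper_width: 52.2
gripper_force: 4.1
```

Request:
carry_out(motion="-1.2 0 0 0; -1.2 0 0 0; -1 0 0 0; -1 0 0 0; -1 0 0 0")

```text
t: 22.48
tool_pos: [582.8, -46.1, 51.8]
orientation: [[-0.16, 0.987, -0.002], [0.987, 0.16, 0.001], [0.001, -0.002, -1.0]]
force: [-4.8, 7.4, 2.7]
gripper_width: 52.3
gripper_force: 4.1
```

Request:
carry_out(motion="-0.8 0 0 0; -0.8 0 0 0; -0.8 0 0 0; -0.8 0 0 0; -0.8 0 0 0")

```text
t: 22.9
tool_pos: [583.3, -49.5, 51.8]
orientation: [[-0.16, 0.987, -0.002], [0.987, 0.16, 0.002], [0.002, -0.002, -1.0]]
force: [-3.3, 16.2, 4.1]
gripper_width: 52.3
gripper_force: 8.3
```

Request:
carry_out(motion="-0.4 0 0 0; -0.3 0 0 0; 0 0 0 0")

```text
t: 23.15
tool_pos: [583.3, -49.5, 51.8]
orientation: [[-0.16, 0.987, -0.002], [0.987, 0.16, 0.002], [0.002, -0.002, -1.0]]
force: [-4.1, 15.9, 5.0]
gripper_width: 52.5
gripper_force: 8.2
```

```bash
python3 - <<'E'
from plant import state,snapshot
import cv2,pickle,numpy as np
D=[]
for n in('side','scene'):
    d=snapshot(n);pickle.dump(d,open(n+'4.pkl','wb'))
    x,y,w,h=(310,185,80,60) if n=='side' else (130,170,160,90)
    D.append(cv2.resize(d['frame'][y:y+h,x:x+w,::-1],(400 if n=='side' else 533,300),interpolation=cv2.INTER_CUBIC))
D=[cv2.copyMakeBorder(i,0,0,0,533-i.shape[1],cv2.BORDER_CONSTANT) for i in D]
cv2.imwrite('pics/m4.png',np.vstack(D))
E
```

```text
(no output)
```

View pics/m4.png

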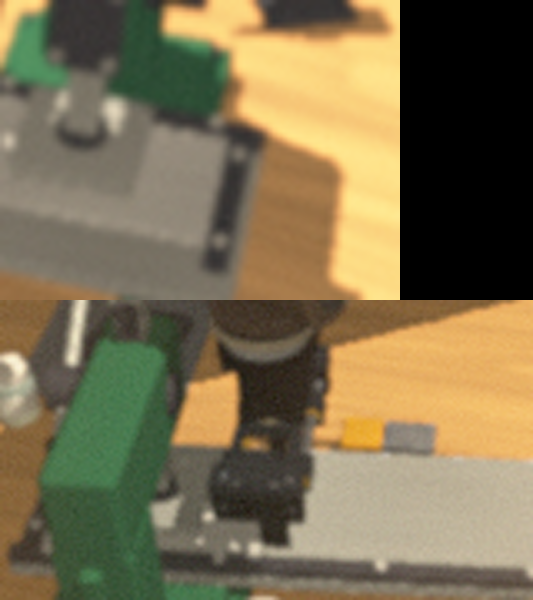

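The side view shows the plate's right edge flush along the whole stop face, which is at about (215,140) to (205,245) in the upper part. I'll check the seating with a front push near the left end.

Request:
carry_out(motion="2 0 0 0; 8 0 -5 0; 0 -10 -30 0; 0 -30 -5 0; -10 -31 0 0", hand=0)

```text
t: 23.67
tool_pos: [514.7, -61.8, 93.6]
orientation: [[-0.162, 0.987, 0.004], [0.987, 0.162, -0.001], [-0.002, 0.003, -1.0]]
force: [-0.3, -1.5, -0.5]
gripper_width: 24.6
gripper_force: 0.0
```

Request:
carry_out(motion="-20 0 0 0; 0 0 0 0; 0 0 20 0; 0 0 20 0; 0 0 0 0")

```text
t: 24.08
tool_pos: [518.3, -82.3, 50.9]
orientation: [[-0.159, 0.987, 0.001], [0.987, 0.159, -0.001], [-0.001, 0.001, -1.0]]
force: [1.0, 0.3, -0.1]
gripper_width: 0.7
gripper_force: 0.0
```

Request:
carry_out(motion="0 2 0 0; 0 2 0 0; 0 1 0 0; 0 1 0 0; 0 0 0 0")

```text
t: 24.5
tool_pos: [523.8, -81.0, 52.0]
orientation: [[-0.16, 0.987, 0.001], [0.987, 0.16, -0.0], [-0.0, 0.0, -1.0]]
force: [-0.9, -0.3, 0.1]
gripper_width: 0.5
gripper_force: 0.0
```

Request:
carry_out(motion="0 1.2 0 0; 0 1.2 0 0; 0 1.2 0 0; 0 1 0 0; 0 1 0 0")

```text
t: 24.92
tool_pos: [529.1, -80.2, 51.8]
orientation: [[-0.16, 0.987, 0.0], [0.987, 0.16, -0.0], [-0.0, 0.0, -1.0]]
force: [0.2, 0.4, 0.8]
gripper_width: 0.6
gripper_force: 0.0
```

Request:
carry_out(motion="0 0.6 0 0; 0 0.6 0 0; 0 0.6 0 0; 0 0.5 0 0; 0 0 0 0")

```text
t: 25.33
tool_pos: [531.4, -79.8, 51.8]
orientation: [[-0.16, 0.987, 0.0], [0.987, 0.16, -0.0], [-0.0, 0.0, -1.0]]
force: [0.1, -1.0, 0.0]
gripper_width: 0.5
gripper_force: 0.0
```

Request:
carry_out(motion="0 0.4 0 0; 0 0.4 0 0; 0 0.4 0 0; 0 0.3 0 0; 0 0 0 0")

```text
t: 25.75
tool_pos: [532.8, -79.6, 51.8]
orientation: [[-0.16, 0.987, 0.0], [0.987, 0.16, -0.0], [-0.0, 0.0, -1.0]]
force: [-0.5, -0.3, -0.9]
gripper_width: 0.5
gripper_force: 0.0
```

Request:
carry_out(motion="0 0.4 0 0; 0 0.4 0 0; 0 0.4 0 0; 0 0.3 0 0; 0 0 0 0")

```text
t: 26.17
tool_pos: [533.1, -79.5, 51.8]
orientation: [[-0.16, 0.987, -0.003], [0.987, 0.16, 0.0], [0.001, -0.002, -1.0]]
force: [-6.5, -2.2, 5.0]
gripper_width: 0.4
gripper_force: 3.6
```

Request:
carry_out(motion="0 0.4 0 0; 0 0.3 0 0; 0 0.3 0 0; 0 0 0 0")

```text
t: 26.5
tool_pos: [533.1, -79.4, 51.8]
orientation: [[-0.16, 0.987, -0.005], [0.987, 0.16, 0.0], [0.001, -0.005, -1.0]]
force: [-11.4, -4.5, 7.2]
gripper_width: 0.3
gripper_force: 6.1
```

The push against the fence is stiff, so the plate is home there. One last end push will seat it against the stop.

Request:
carry_out(motion="0 -2 0 0; 0 -8 -5 0; 5 0 -30 0; 30 20 -5 0; 0 30 0 0")

```text
t: 26.92
tool_pos: [567.9, -35.9, 94.3]
orientation: [[-0.16, 0.987, 0.001], [0.987, 0.16, 0.0], [0.0, 0.001, -1.0]]
force: [1.2, 0.6, -0.2]
gripper_width: 0.7
gripper_force: 0.0
```

Request:
carry_out(motion="0 0 0 0; 0 0 20 0; 0 0 20 0; 0 0 0 0; -2 0 0 0")

```text
t: 27.33
tool_pos: [569.1, -40.1, 51.7]
orientation: [[-0.16, 0.987, -0.0], [0.987, 0.16, 0.0], [0.0, -0.0, -1.0]]
force: [0.3, -0.3, 0.3]
gripper_width: 0.3
gripper_force: 0.0
```

Request:
carry_out(motion="-1.5 0 0 0; -1.5 0 0 0; -1.2 0 0 0; -1 0 0 0; -1 0 0 0")

```text
t: 27.75
tool_pos: [570.5, -46.6, 52.0]
orientation: [[-0.16, 0.987, 0.0], [0.987, 0.16, -0.0], [-0.0, 0.0, -1.0]]
force: [-0.6, -0.4, -0.7]
gripper_width: 0.3
gripper_force: 0.0
```

Request:
carry_out(motion="-1 0 0 0; -1 0 0 0; -0.8 0 0 0; -0.6 0 0 0; -0.6 0 0 0")

```text
t: 28.17
tool_pos: [571.1, -50.4, 51.8]
orientation: [[-0.16, 0.987, 0.0], [0.987, 0.16, 0.0], [0.0, 0.0, -1.0]]
force: [-0.6, 0.5, -0.3]
gripper_width: 0.5
gripper_force: 0.0
```

Request:
carry_out(motion="-0.5 0 0 0; -0.5 0 0 0; -0.5 0 0 0; -0.5 0 0 0; 0 0 0 0")

```text
t: 28.58
tool_pos: [571.1, -51.4, 51.8]
orientation: [[-0.16, 0.987, -0.001], [0.987, 0.16, 0.001], [0.001, -0.001, -1.0]]
force: [-1.2, 7.9, 1.5]
gripper_width: 0.5
gripper_force: 3.8
```

The end push stopped at the same line, so the plate is home. Now I'll retreat, rise, and go above the lever grip (target about (493, -221)).

Request:
carry_out(motion="-0.4 0 0 0; 2 0 0 0; 8 0 0 0; 0 0 -30 0; 0 -20 -38 0")

```text
t: 29.0
tool_pos: [551.5, -45.2, 117.5]
orientation: [[-0.161, 0.987, -0.003], [0.987, 0.161, 0.0], [0.001, -0.002, -1.0]]
force: [-0.1, 0.1, 0.2]
gripper_width: 0.6
gripper_force: 0.0
```

Request:
carry_out(motion="0 -20 -35 0; 0 -20 -35 0; 0 -20 -35 0; 0 -20 -35 0; 0 -4 -38 0")

```text
t: 29.42
tool_pos: [464.8, -59.0, 298.2]
orientation: [[-0.16, 0.987, -0.001], [0.987, 0.16, -0.0], [0.0, -0.001, -1.0]]
force: [2.7, -0.1, -0.0]
gripper_width: 0.2
gripper_force: 0.0
```

Request:
carry_out(motion="0 0 -38 0; -35 0 -8 0; -35 0 0 0; -35 0 0 0; -30 0 0 0")

```text
t: 29.83
tool_pos: [489.4, -194.2, 343.1]
orientation: [[-0.16, 0.987, 0.001], [0.987, 0.16, -0.001], [-0.001, 0.001, -1.0]]
force: [0.6, 0.7, 0.3]
gripper_width: 0.4
gripper_force: 0.0
```

Request:
carry_out(motion="-30 0 0 0; 0 0 0 0; 0 0 0 0")

```text
t: 30.08
tool_pos: [494.0, -223.1, 342.1]
orientation: [[-0.158, 0.987, -0.001], [0.987, 0.158, 0.0], [0.0, -0.001, -1.0]]
force: [0.4, -0.1, -0.1]
gripper_width: 0.3
gripper_force: 0.0
```

Request:
carry_out(motion="0 0 8 0; 0 0 6 0; 0 0 5 0; 0 0 4 0; 0 0 3 0")

```text
t: 30.5
tool_pos: [494.1, -221.6, 316.2]
orientation: [[-0.161, 0.987, -0.0], [0.987, 0.161, 0.0], [0.0, -0.0, -1.0]]
force: [-0.2, -0.5, 0.1]
gripper_width: 0.7
gripper_force: 0.0
```

Request:
carry_out(motion="0 0 3 0; 0 0 3 0; 0 0 3 0; 0 0 3 0; 0 0 3 0")

```text
t: 30.92
tool_pos: [494.2, -222.3, 301.6]
orientation: [[-0.16, 0.987, 0.0], [0.987, 0.16, -0.0], [-0.0, 0.0, -1.0]]
force: [-0.4, -0.9, 2.3]
gripper_width: 0.7
gripper_force: 0.6
```

Request:
carry_out(motion="0 0 3 0; 0 0 3 0; 0 0 3 0; 0 0 3 0; 0 0 3 0")

```text
t: 31.33
tool_pos: [494.1, -222.2, 286.4]
orientation: [[-0.16, 0.987, 0.0], [0.987, 0.16, 0.0], [0.0, 0.0, -1.0]]
force: [-0.0, 0.4, 1.5]
gripper_width: 0.7
gripper_force: 0.6
```

Request:
carry_out(motion="0 0 3 0; 0 0 3 0; 0 0 3 0; 0 0 3 0; 0 0 3 0")

```text
t: 31.75
tool_pos: [494.1, -222.2, 271.4]
orientation: [[-0.16, 0.987, 0.0], [0.987, 0.16, 0.0], [-0.0, 0.0, -1.0]]
force: [-1.3, -0.2, 1.4]
gripper_width: 0.2
gripper_force: 0.6
```

Request:
carry_out(motion="0 0 3 0; 0 0 3 0; 0 0 3 0; 0 0 3 0; 0 0 3 0")

```text
t: 32.17
tool_pos: [494.1, -222.2, 256.4]
orientation: [[-0.16, 0.987, 0.0], [0.987, 0.16, -0.0], [-0.0, 0.0, -1.0]]
force: [-1.6, -0.1, 1.1]
gripper_width: 0.4
gripper_force: 0.6
```

Request:
carry_out(motion="0 0 3 0; 0 0 3 0; 0 0 3 0; 0 0 2 0; 0 0 2 0")

```text
t: 32.58
tool_pos: [494.1, -222.2, 243.5]
orientation: [[-0.16, 0.987, -0.0], [0.987, 0.16, 0.0], [0.0, -0.0, -1.0]]
force: [-0.8, -0.1, 0.6]
gripper_width: 0.4
gripper_force: 0.6
```

Request:
carry_out(motion="0 0 1.5 0; 0 0 1.5 0; 0 0 1.2 0; 0 0 1 0; 0 0 1 0")

```text
t: 33.0
tool_pos: [494.2, -222.2, 237.5]
orientation: [[-0.16, 0.987, 0.0], [0.987, 0.16, -0.0], [-0.0, 0.0, -1.0]]
force: [0.5, 0.1, 1.0]
gripper_width: 0.5
gripper_force: 0.6
```

Request:
carry_out(motion="0 0 1 0; 0 0 1 0; 0 0 1 0; 0 0 1 0; 0 0 1 0")

```text
t: 33.42
tool_pos: [494.2, -222.2, 232.4]
orientation: [[-0.16, 0.987, 0.0], [0.987, 0.16, -0.0], [-0.0, 0.0, -1.0]]
force: [-0.4, -0.4, 1.2]
gripper_width: 0.3
gripper_force: 0.6
```

Request:
carry_out(motion="0 0 1 0; 0 0 1 0; 0 0 1 0; 0 0 0.8 0; 0 0 0.8 0")

```text
t: 33.83
tool_pos: [494.1, -222.2, 227.8]
orientation: [[-0.16, 0.987, 0.0], [0.987, 0.16, 0.0], [0.0, 0.0, -1.0]]
force: [-0.3, -0.4, 1.3]
gripper_width: 0.4
gripper_force: 0.6
```

Request:
carry_out(motion="0 0 0.7 0; 0 0 0.7 0; 0 0 0.7 0; 0 0 0.5 0; 0 0 0 0")

```text
t: 34.25
tool_pos: [494.0, -222.3, 225.5]
orientation: [[-0.16, 0.987, -0.0], [0.987, 0.16, -0.0], [-0.0, -0.0, -1.0]]
force: [-3.0, -0.1, 4.7]
gripper_width: 0.3
gripper_force: 2.1
```

Request:
carry_out(motion="0 0 0.5 0; 0 0 0.5 0; 0 0 0.5 0; 0 0 0 0")

```text
t: 34.58
tool_pos: [493.9, -222.3, 224.4]
orientation: [[-0.16, 0.987, -0.0], [0.987, 0.16, -0.0], [-0.0, -0.0, -1.0]]
force: [-5.5, 0.2, 8.1]
gripper_width: 0.4
gripper_force: 4.0
```

Request:
carry_out(motion="0 0 0.5 0; 0 0 0.4 0; 0 0 0 0; 0 0 0 0")

```text
t: 34.92
tool_pos: [493.8, -222.3, 223.8]
orientation: [[-0.16, 0.987, 0.0], [0.987, 0.16, -0.001], [-0.001, -0.0, -1.0]]
force: [-6.2, 0.3, 11.2]
gripper_width: 0.3
gripper_force: 5.3
```

The lever is at 11 N, which is firm. I'll rise clear and look once more.

Request:
carry_out(motion="0 0 -1 0; 0 0 -5 0; 0 0 -30 0; 0 0 -35 0; 0 0 -35 0")

```text
t: 35.33
tool_pos: [494.0, -222.0, 330.0]
orientation: [[-0.16, 0.987, -0.001], [0.987, 0.16, 0.001], [0.001, -0.001, -1.0]]
force: [0.4, 0.6, -1.0]
gripper_width: 0.6
gripper_force: 0.0
```

Request:
carry_out(motion="35 0 -10 0; 35 -20 0 0; 35 -20 0 0; 35 0 0 0; 0 0 0 0")

```text
t: 35.75
tool_pos: [430.5, -86.4, 339.7]
orientation: [[-0.162, 0.987, 0.001], [0.987, 0.162, 0.001], [0.001, 0.002, -1.0]]
force: [0.5, -1.6, 0.2]
gripper_width: 0.7
gripper_force: 0.0
```

```bash
python3 - <<'E'
from plant import state,snapshot
import cv2,pickle,numpy as np
print(state()['force'],state()['t'])
D=[]
for n in('side','scene'):
    d=snapshot(n);x,y,w,h=(300,165,100,75) if n=='side' else (130,140,160,120)
    D.append(cv2.resize(d['frame'][y:y+h,x:x+w,::-1],(400,300),interpolation=cv2.INTER_CUBIC))
cv2.imwrite('pics/f.png',np.vstack(D))
E
```

```text
[ 0.54325474 -1.56660895  0.18618762] 35.75
```

View pics/f.png

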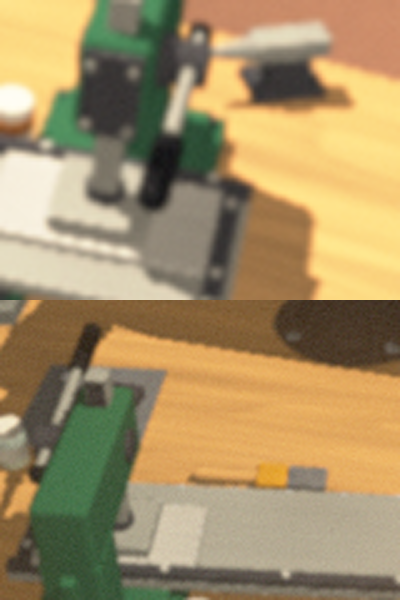

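The picture shows the lever down (grip at (160,170) in the side part), the foot down on the plate, and the plate against the stop and the fence. The arm is clear, so I'm handing in.

```bash
python3 -c "
from plant import hand_in
print(hand_in())"
```

```text
the job is handed in; nothing more can be done
None
```

The plate was pushed home against the fence and end stop (both contacts felt stiff), the lever was pushed down to 11 N and left there, and the job was handed in at about 36 s with the arm clear; I could not see the plaque under the foot to confirm it had not slipped.

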